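# Slide a sanded drawer front onto the blow-off rails and blow it clean

## Robot

A 6-joint arm with a two-finger parallel gripper is mounted at the origin on the work surface. World frame = base frame: x ahead of the robot, y to its left, z up, the work surface at z = 0. Lengths are in mm, angles in rad, forces in N, time in s.
With the tool pointing down it reaches from about 350 to 975 mm from the base axis. Payload 4.9 kg.
Tool frame: the origin (TCP) lies between the finger pads; the fingertips stand robot.tip_extent ahead of it and the grasp point (between the pads) lies 6 mm ahead of it (robot.tip_extent is the distance from the TCP to the fingertips, in mm); z points along the fingers, y is the line along which they close (so a half turn about z gives the same grasp; the last joint's range is limited). The gripper opens to 85 mm and grips with 20 to 120 N. Pads are 22 mm wide; open, the fingers measure 114 mm over their backs; the gripper's body (76 mm by 85 mm) begins 54 mm behind the grasp point. The pads swing forward as they close: fully open they stand 13 mm farther back than shut.
Start: joints at [-1.398, 0.053, 1.613, -0, 1.476, -0.119], TCP at [179.793, -598.562, 256.304] pointing down, gripper open.
Joint ranges: [-3.01, 3.01], [-1.01, 2.22], [0.06, 2.58], [-1.02, 4.17], [0.09, 2.62], [-3.14, 3.14]. Speed limits (rad/s): [2.57, 2.57, 3.14, 3.14, 3.14, 3.14].

## Interface

Orientations are given as a unit quaternion [w, x, y, z].
In Python, from bench import robot, read_camera, job gives the robot as it stands.
- The arm moves only by the tool carry_out, never from a script. Its argument "motion" is a list of rows, each a list of 3 entries, a list of its own where there are three numbers: the opening, from -1 (shut) to 1 (fully open), then the shift along the tool's x, y, z scaled (see below), then the turn about the tool's z scaled (see below). A call has 1 to 10 rows; each row is the pose to reach, as a shift and turn from the pose commanded when the call began, along the tool's axes at that moment; what a row does not reach only later rows make up. The controller multiplies each number of a shift by 100 mm and each number of a turn by 60 degrees. A row lasts 1/10 s, in which the tool goes at most 50 mm and 8.59 degrees, less where a joint would pass 70% of its speed; a pose out of reach is approached as far as the arm can. A call with a number of a shift or a turn outside -1 to 1 is refused whole. A call with a gripper value outside its range is refused whole. The fingers move at their own pace and stop on an object; "squeeze" is the grip in N (left out, the last holds). Time passes only in rows, so rows that repeat a pose let the fingers close. It gives the time, the measured TCP pose, the force, the opening and the grip force at its end, in the units of the state.
- robot.state(): the state, without advancing time (a new reading comes with each control period).
- read_camera(name): name is "side" or "top" or "wrist"; returns a dict with "color" (480x640x3 uint8, red, green, blue), "fovy" (degrees; the focal length in pixels is half the picture's height over the tangent of half this angle, whatever the lens; pixels are square), "cx", "cy" (the principal point, pixels), "extrinsics" (4x4, takes a point from world to camera coordinates). Camera axes: x right, y down, z forward; pixel columns grow to the right and rows downward; lengths in mm; the calibration is good to about 2 mm. A picture is of the moment at which its call begins. There is no depth.
- job.finish_job(): hands the job in; it is judged then, once.
The state is a dict: "t": time; "qpos": joint angles; "dq": joint speeds; "effort": joint torques, N m; "position": TCP position; "tool_rot": TCP orientation; "contact_force": force on the tool from outside, world axes, zero at the start; "torque": the same for the moment, N m; "opening": opening from 0.0 (shut) to 1.0 (fully open); "grasp_force": force on a finger pad.
Only numpy, scipy, OpenCV 4.12 (cv2) and the standard library are available. Lean on these libraries where they do the work, as an engineer would, in place of code of your own. Each camera call takes 0.05 s, during which the arm holds its last target. There are 200 camera calls.

## Task

The sanding is done: lift the cork sanding block off the drawer front and set it down flat on the bench. Then slide the drawer front, without lifting it, across from the sanding table onto the two narrow rails of the blow-off rest beside it, so that it lies centred on the rails and square to them. Last, to blow off the dust, squeeze the blow gun's trigger right home for a moment and let it go; leave everything else on the bench as it stands.

Things in the scene. Friction and masses are not known exactly. Their poses are not given: they have to be found in the camera images.
- drawer_front: plain pale softwood drawer front, a flat slab 140 mm (its x) by 200 mm (its y) by 20 mm thick, about 0.28 kg, loose, lying flat on the sanding table at the start; too wide to grasp across. Origin at the centre of its underside, z up. It is the same turned half round.
- block: cork sanding block 95 mm long (its x), 52 mm wide (its y), 32 mm high, about 70 g, lying flat on top of the drawer front at the start. Origin at the centre of its underside, z up.
- sanding_table: fixed plywood sanding table 220 mm (its x) by 250 mm (its y), 75 mm high, flat perforated dark top; a black dust port 50 mm across sticks out 30 mm low down from the middle of its +x side (away from the robot). Origin under its centre, on the bench. It stands left or right of the rest, its y roughly in line with the rest's y.
- rest: fixed blow-off rest: plywood base 180 (its x) by 240 mm (its y), 12 mm thick, with two hardwood rails along its y for the full 240 mm, centre lines at x = -45 and +45 mm, 26 mm wide at the foot, rounded tops 10 mm wide at 73 mm height, 2 mm below the sanding table's top. A gap of 5 to 75 mm parts the rails' ends from the table. Origin under the base's centre, on the bench.
- gun: pistol blow gun on its side, fixed on a steel stand beyond the rest; origin on the bench under the barrel. Barrel level, 135 mm up, 28 mm thick, pointing to its -x (at the rest), nozzle tip 70 mm out. Round grip 28 mm thick, same height, along its +y from 10 to 110 mm at x 0; air pipe at y 125. Trigger: bar 18 mm high in front of the grip, y 17 to 85. Base plate x -40 to 40, y -40 to 135 mm.
- grip_mid (a point): point on the axis of the blow gun's grip, 65 mm along it from the barrel (gun frame: x 0, y +65, z 135 mm), axes as the gun's. The grip's back is 14 mm from it towards the gun's +x; the trigger's front face, let go, 42 mm from it towards -x. Free space above, in front and behind for fingers.
- trigger (a joint): trigger angle, rad: 0 let go, 0.28 right home on its stop. It swings towards the grip about a vertical pin near the barrel (gun frame x -32, y 20 mm), 12 mm of travel beside grip_mid, and springs back by itself. Pressed beside grip_mid it takes about 3 N to start and 9 N to go right home.
- glue: bystander, loose: glue bottle 62 mm across, 190 mm tall, standing; origin under its centre
- mug: bystander, loose: white mug 80 mm across, 95 mm tall, handle sticking out about 35 mm at its +y; origin under its centre
- jar: bystander, loose: amber glass jar with a steel lid, 84 mm across, 110 mm tall; origin under its centre
- tin: bystander, loose: low steel tin 76 mm across, 50 mm tall, on the bench behind the sanding table; origin under its centre
- tape: bystander, loose: tape measure 40 mm (x) by 70 mm (y), 48 mm high, on the rest's base between the rails, well below their tops; origin under its centre
- brush: bystander, loose: paint brush lying along its x (about 200 mm), on the bench at the back left; origin under its middle
- hammer: bystander, loose: hammer lying along its x (about 280 mm), on the bench at the back right; origin under its middle

How it is judged:
By the outcome, as a careful person would: the job done as asked, in the order asked, and still so for the second after the job is handed in, with the robot touching nothing.
It also fails if it takes over 64 s, if anything falls off the work surface, if the arm or the gripper's body presses on something with over 40 N, if the wrist force passes 120 N, or if a joint passes its speed limit or range.

## Working session

There is one attempt and no reset: what is moved stays moved. The work goes in short steps, Python scripts to look and compute and a tool call to move; the robot and the scene stay as the last step left them, time stands still between calls to the robot, and variables do not carry over. Pictures are saved under pics/ and viewed, at most 10 in all, crops included, and the job is handed in when it is done.

Besides the shell and the picture viewer there is one more tool, called after "Call:" as a command line: name --argument value ..., lists and objects as JSON in quotes. carry_out: Moves the arm, as the interface text tells. Its arguments: {"type":"object","properties":{"motion":{"type":"array"},"squeeze":{"type":"number"}},"required":["motion"]}

```bash
mkdir -p pics; ls; cat > h.py <<'E'
import numpy as np, cv2
from bench import robot, read_camera, job
def ray(c,u,v):
    E=np.array(c["extrinsics"]);f=240/np.tan(np.radians(c["fovy"])/2)
    d=E[:3,:3].T@np.array([(u-c["cx"])/f,(v-c["cy"])/f,1.]);o=-E[:3,:3].T@E[:3,3]
    return o,d
def onz(c,u,v,z):
    o,d=ray(c,u,v);return o+d*(z-o[2])/d[2]
def px(c,p):
    E=np.array(c["extrinsics"]);f=240/np.tan(np.radians(c["fovy"])/2)
    q=E[:3,:3]@np.array(p)+E[:3,3];return np.array([c["cx"]+f*q[0]/q[2],c["cy"]+f*q[1]/q[2]])
def snap(n,fn=None):
    c=read_camera(n)
    if fn: cv2.imwrite("pics/"+fn,c["color"][:,:,::-1])
    return c
E
python3 - <<'E'
from h import *
print(robot.state(),robot.tip_extent)
for n in("top","side"):
    c=snap(n,n+"0.png");print(n,c["fovy"],c["cx"],c["cy"],np.round(c["extrinsics"],3).tolist())
E
```

```text
pics
{'t': 0.0, 'qpos': array([-1.39800506e+00,  5.33679634e-02,  1.61427071e+00, -2.69673720e-05,
        1.47602314e+00, -1.18985269e-01]), 'dq': array([ 1.40396281e-03, -1.00311618e-03,  8.48779707e-04,  6.67186186e-04,
        9.25411707e-04,  6.61731402e-05]), 'effort': array([-1.05766325e-03, -3.93688846e+01, -3.70176244e+01, -1.62584120e-04,
        7.06349572e-03, -1.86093146e-06]), 'position': array([ 179.68793567, -598.01868783,  255.07000612]), 'tool_rot': array([-1.03384494e-03,  9.89376450e-01,  1.45372519e-01, -4.12469517e-05]), 'contact_force': array([-0.52564262,  0.15605996,  0.29287682]), 'torque': array([ 0.01139344,  0.01101349, -0.02300929]), 'grasp_force': 0.0, 'opening': 0.9982046508098318} 25.0
top 49.96793956284565 312.65527156443875 238.8139424732889 [[-0.021, -1.0, -0.0, 13.922], [-0.982, 0.021, -0.188, 600.478], [0.188, -0.004, -0.982, 1032.654], [0.0, 0.0, 0.0, 1.0]]
side 46.04710746625389 318.02337362149706 241.43767864370707 [[0.984, -0.181, -0.005, -581.209], [-0.12, -0.63, -0.767, 154.201], [0.135, 0.755, -0.641, 1235.596], [0.0, 0.0, 0.0, 1.0]]
```

View pics/top0.png

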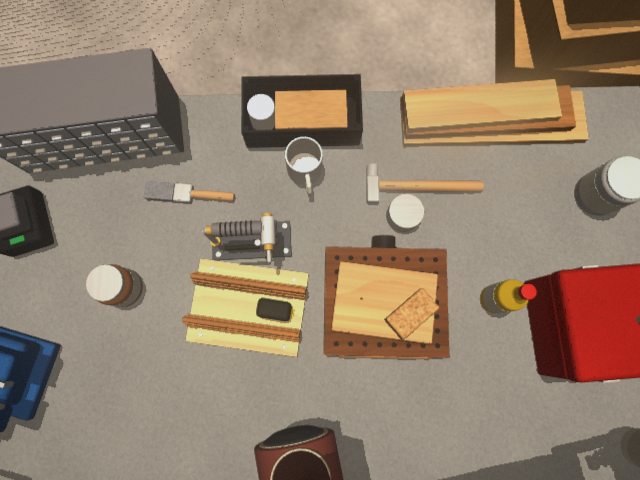

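View pics/side0.png

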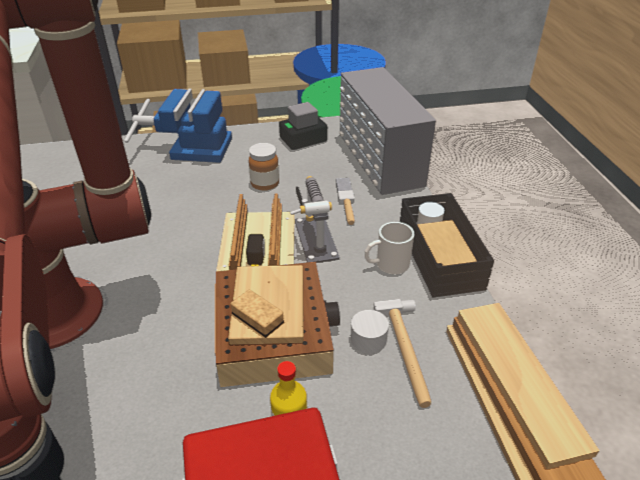

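The top view shows the table at px (325–448, 248–358), with the drawer front at (332–438, 262–343) and the block at about (412, 314). The rest is at (185–308, 262–355) and the gun at (205–290, 212–262). Next I'll measure from an enlarged crop.

```bash
python3 - <<'E'
from h import *
c=snap("top");im=c["color"]
cr=cv2.resize(im[200:362,180:460,::-1],None,fx=2.85,fy=2.85,interpolation=cv2.INTER_CUBIC)
cv2.imwrite("pics/crop1.png",cr)
hsv=cv2.cvtColor(im,cv2.COLOR_RGB2HSV)
for p in[(350,300),(412,314),(330,300),(300,290),(240,310),(215,285),(250,320),(268,240)]:
    print(p,im[p[1],p[0]],hsv[p[1],p[0]])
E
```

```text
(350, 300) [225 178 109] [ 18 131 225]
(412, 314) [224 172 100] [ 17 141 224]
(330, 300) [136  83  53] [ 11 156 136]
(300, 290) [205 131  74] [ 13 163 205]
(240, 310) [224 215 143] [ 27  92 224]
(215, 285) [164 108  64] [ 13 155 164]
(250, 320) [224 220 145] [ 28  90 224]
(268, 240) [223 226 222] [ 53   5 226]
```

View pics/crop1.png

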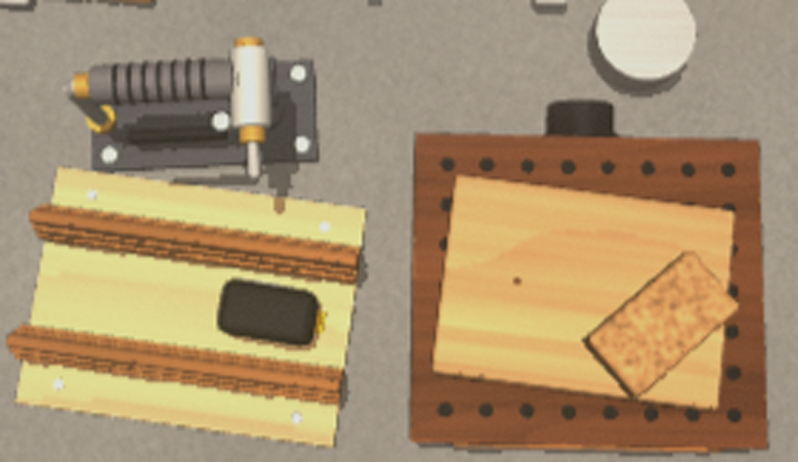

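The crop shows these pixel positions:
- **Drawer corners:** (457,175), (735,211), (717,408), (433,372).
- **Block top:** (686,252), (738,307), (636,397), (586,341).
- **Rails:** tops run about (35,212)–(357,258) and (12,340)–(338,383).
- **Gun:** grip axis (75,84)–(232,80), nozzle (255,175), trigger dark bar (125–215,130).

```bash
python3 - <<'E'
from h import *
c=snap("top");s=snap("side")
P=lambda u,v,z:onz(c,u/2.85+180-.3,v/2.85+200-.3,z)
def show(n,pts,z):
    q=np.array([P(*p,z) for p in pts]);r=cv2.minAreaRect(q[:,:2].astype(np.float32));print(n,"mean",q.mean(0).round(1),"rect",np.round(r[0],1),np.round(r[1],1),round(r[2],1))
    print("   edges",[(round(float(np.hypot(*(q[(i+1)%len(q)]-q[i])[:2])),1),round(float(np.degrees(np.arctan2(*(q[(i+1)%len(q)]-q[i])[1::-1]))),1)) for i in range(len(q))])
    return q
show("drawer",[(457,175),(735,211),(717,408),(433,372)],95)
show("block",[(686,252),(738,307),(636,397),(586,341)],127)
show("table",[(416,133),(758,141),(768,447),(410,440)],75)
show("base",[(58,167),(366,208),(333,446),(16,403)],12)
show("rail+",[(40,212),(357,258)],73);show("rail-",[(14,337),(338,384)],73)
for n,u,v,z in[("nozzle",255,176,135),("barrelback",250,40,145),("gripend",80,84,135),("gripnear",232,80,135),("trig",125,138,140),("trig2",215,130,140)]:print(n,P(u,v,z).round(1))
show("plate",[(92,63),(313,58),(318,160),(92,171)],6)
# bystanders
for n,u,v,z in[("mug",303,155,95),("glue",528,292,190),("jar",104,283,110),("tin",406,211,50),("tape",274,309,48)]:print(n,onz(c,u,v,z).round(0))
E
```

```text
drawer mean [ 463.  -140.4   95. ] rect [ 462.6 -140.6] [197.9 138.9] 81.3
   edges [(197.9, -98.7), (137.8, 171.0), (197.1, 81.7), (138.9, -8.7)]
block mean [ 437.2 -186.4  127. ] rect [ 437.1 -186.7] [50.2 93.3] 39.5
   edges [(50.2, -139.0), (92.8, 128.9), (49.2, 40.0), (92.0, -50.5)]
table mean [ 466.3 -145.2   75. ] rect [ 466.6 -145.1] [250.4 218.2] 87.7
   edges [(248.7, -92.6), (217.1, 177.8), (250.4, 87.7), (218.2, -2.6)]
base mean [464.3 144.2  12. ] rect [464.2 144.2] [238.9 179.4] 81.2
   edges [(238.7, -98.8), (179.0, 171.0), (238.5, 81.2), (179.4, -8.9)]
rail+ mean [509.9 133.2  73. ] rect [509.9 133.2] [231.3   0. ] -99.5
   edges [(231.3, -99.5), (231.3, 80.5)]
rail- mean [421.2 149.   73. ] rect [421.2 149. ] [232.7   0. ] -99.3
   edges [(232.7, -99.3), (232.7, 80.7)]
nozzle [542.7  86.9 135. ]
barrelback [635.7  89.  145. ]
gripend [609.4 207.4 135. ]
gripnear [610.  102.4 135. ]
trig [570.  175.1 140. ]
trig2 [574.2 113.7 140. ]
plate mean [612.4 137.    6. ] rect [612.5 136.6] [ 85.5 174.6] 0.9
   edges [(173.0, -89.9), (81.0, -178.0), (174.6, 91.6), (85.5, 0.9)]
mug [774.  18.  95.]
glue [ 468. -387.  190.]
jar [510. 416. 110.]
tin [ 659. -201.   50.]
tape [456.  85.  48.]
```

```bash
cat >> h.py <<'E'
from scipy.spatial.transform import Rotation as R
def plan(p,yaw):  # yaw: wanted heading of tool y, deg (mod 180)
    s=robot.state();w=s["tool_rot"];M=R.from_quat([w[1],w[2],w[3],w[0]]).as_matrix()
    y=np.degrees(np.arctan2(M[1,1],M[0,1]));d=-((yaw-y+90)%180-90)
    print("t",round(s["t"],2),"pos",s["position"].round(1),"ytool",round(y,1),"F",s["contact_force"].round(1),"op",round(s["opening"],2),"q",s["qpos"].round(2))
    print("shift/100",(M.T@(np.array(p)-s["position"])/100).round(3),"turn/60",round(d/60,3))
E
python3 -c "
from h import *
plan([437,-186.5,256],39.7)"
```

```text
t 0.25 pos [ 179.7 -598.3  255.7] ytool -73.3 F [ 0.6  0.2 -0.4] op 1.0 q [-1.4   0.05  1.61 -0.    1.48 -0.12]
shift/100 [ 3.649e+00 -3.204e+00  1.000e-03] turn/60 1.117
```

Call:
carry_out --motion '[[1,[0.3,-0.27,0],0],[1,[0.6,-0.54,0],0],[1,[0.91,-0.8,0],0]]'

```text
t: 0.55
position: [244.2, -494.6, 256.0]
tool_rot: [-0.0, 0.989, 0.145, 0.0]
contact_force: [0.1, -0.3, -0.3]
opening: 1.001
grasp_force: 0.0
```

Call:
carry_out --motion '[[1,[0.3,-0.27,0],0],[1,[0.6,-0.54,0],0],[1,[0.91,-0.8,0],0]]'

```text
t: 0.85
position: [308.6, -391.4, 256.2]
tool_rot: [0.0, 0.989, 0.145, 0.0]
contact_force: [0.9, -0.8, 0.1]
opening: 1.001
grasp_force: 0.0
```

Call:
carry_out --motion '[[1,[0.3,-0.27,0],0],[1,[0.6,-0.54,0],0],[1,[0.91,-0.8,0],0]]'

```text
t: 1.15
position: [372.7, -288.6, 256.4]
tool_rot: [0.0, 0.989, 0.145, 0.0]
contact_force: [-0.1, -0.5, -0.1]
opening: 0.997
grasp_force: 0.0
```

Call:
carry_out --motion '[[1,[0.3,-0.27,0],-0.14],[1,[0.6,-0.54,0],-0.28],[1,[0.91,-0.8,0],-0.42],[1,[0.91,-0.8,0],-0.56],[1,[0.91,-0.8,0],-0.7],[1,[0.91,-0.8,0],-0.84],[1,[0.91,-0.8,0],-0.94],[1,[0.91,-0.8,0],-0.94]]'

```text
t: 1.95
position: [436.3, -187.2, 256.2]
tool_rot: [-0.0, 0.803, 0.596, -0.0]
contact_force: [-0.1, -0.2, 0.3]
opening: 1.004
grasp_force: 0.0
```

Call:
carry_out --motion '[[1,[0,0,0.2],-0.14],[1,[0,0,0.4],-0.28],[1,[0,0,0.5],-0.42],[1,[0,0,0.5],-0.56],[1,[0,0,0.5],-0.7],[1,[0,0,0.5],-0.84],[1,[0,0,0.5],-0.94],[1,[0,0,0.5],-0.94],[1,[0,0,0.5],-0.94]]'

```text
t: 2.85
position: [436.3, -187.4, 206.3]
tool_rot: [-0.0, 0.428, 0.904, 0.0]
contact_force: [0.5, -0.5, -0.2]
opening: 1.003
grasp_force: 0.0
```

```bash
python3 -c "
from h import *
plan([437,-186.5,124],39.7);snap('wrist','w1.png')"
```

```text
t 2.85 pos [ 436.3 -187.4  206.3] ytool 39.3 F [ 0.5 -0.5 -0.2] op 1.0 q [-0.56 -0.28  2.01  0.    1.42 -1.25]
shift/100 [0.002 0.011 0.823] turn/60 -0.006
```

View pics/w1.png

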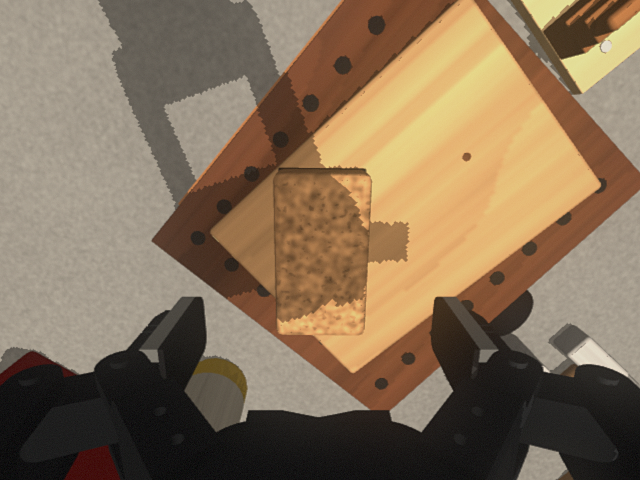

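The wrist picture shows the block upright at px (276–370, 170–334), centred between the fingers (203 and 433). I'll descend and grip it.

Call:
carry_out --motion '[[1,[0,0.01,0.3],0],[1,[0,0.01,0.6],0],[1,[0,0.01,0.82],0],[1,[0,0.01,0.82],0],[-0.2,[0,0.01,0.82],0],[-0.4,[0,0.01,0.82],0],[-0.4,[0,0.01,0.82],0],[-0.4,[0,0.01,0.82],0],[-0.4,[0,0.01,0.82],0],[-0.4,[0,0.01,0.82],0]]' --squeeze 30

```text
t: 3.9
position: [438.3, -187.5, 126.4]
tool_rot: [0.002, 0.427, 0.904, -0.0]
contact_force: [0.0, -0.6, 5.7]
opening: 0.603
grasp_force: 33.3
```

```bash
python3 -c "
from h import *
plan([300,-345,200],39.7)"
```

```text
t 3.9 pos [ 438.3 -187.5  126.4] ytool 39.5 F [ 0.  -0.6  5.7] op 0.6 q [-0.56 -0.19  2.07 -0.    1.26 -1.25]
shift/100 [-0.338 -2.068 -0.737] turn/60 -0.003
```

Call:
carry_out --motion '[[-0.4,[0,0,-0.2],0],[-0.4,[0,0,-0.4],0],[-0.4,[0,0,-0.7],0],[-0.4,[-0.1,-0.3,-0.75],0],[-0.4,[-0.2,-0.6,-0.75],0],[-0.4,[-0.3,-0.9,-0.75],0]]'

```text
t: 4.5
position: [386.3, -267.9, 199.9]
tool_rot: [0.001, 0.426, 0.905, -0.0]
contact_force: [-0.1, -0.0, -1.1]
opening: 0.606
grasp_force: 32.5
```

Call:
carry_out --motion '[[-0.4,[0,-0.3,0],0],[-0.4,[0,-0.6,0],0],[-0.4,[0,-0.9,0],0],[-0.4,[0,-0.9,0],0]]'

```text
t: 4.9
position: [315.4, -325.9, 199.2]
tool_rot: [-0.0, 0.428, 0.904, -0.0]
contact_force: [0.1, -0.8, -0.0]
opening: 0.6
grasp_force: 32.5
```

```bash
python3 -c "
from h import *
plan([300,-345,33],39.7);snap('side','s1.png')"
```

```text
t 4.9 pos [ 315.4 -325.9  199.2] ytool 39.3 F [ 0.1 -0.8 -0. ] op 0.6 q [-0.97 -0.34  2.06 -0.    1.42 -1.65]
shift/100 [-0.051 -0.238  1.663] turn/60 -0.007
```

View pics/s1.png

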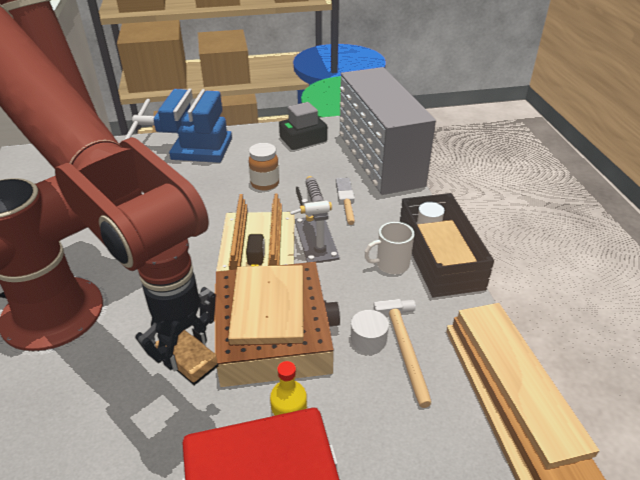

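The block is held at about (192,355), and the drawer front looks undisturbed. Setting the block down now.

Call:
carry_out --motion '[[-0.4,[-0.05,-0.24,0.3],0],[-0.4,[-0.05,-0.24,0.6],0],[-0.4,[-0.05,-0.24,0.9],0],[-0.4,[-0.05,-0.24,0.9],0]]'

```text
t: 5.35
position: [300.7, -340.0, 104.7]
tool_rot: [-0.004, 0.426, 0.905, 0.003]
contact_force: [0.1, 0.7, -0.0]
opening: 0.603
grasp_force: 32.5
```

Call:
carry_out --motion '[[-0.4,[0,0,0.3],0],[-0.4,[0,0,0.6],0],[-0.4,[0,0,0.72],0],[-0.4,[0,0,0.755],0],[-0.4,[0,0,0.765],0],[-0.4,[0,0,0.765],0],[-0.4,[0,0,0.765],0]]'

```text
t: 6.05
position: [302.7, -344.5, 34.4]
tool_rot: [0.001, 0.426, 0.905, -0.001]
contact_force: [0.4, -0.8, -0.4]
opening: 0.6
grasp_force: 32.5
```

Call:
carry_out --motion '[[-0.4,[0,0,0.01],0],[-0.4,[0,0,0.02],0],[-0.4,[0,0,0.025],0],[-0.4,[0,0,0.025],0]]'

```text
t: 6.45
position: [302.3, -344.0, 31.4]
tool_rot: [0.0, 0.426, 0.905, -0.0]
contact_force: [-1.9, 2.4, 7.6]
opening: 0.602
grasp_force: 33.2
```

Call:
carry_out --motion '[[0.5,[0,0,0],0],[0.8,[0,0,0],0],[1,[0,0,0],0],[1,[0,0,0],0],[1,[0,0,0],0],[1,[0,0,-0.2],0],[1,[0,0,-0.5],0],[1,[0,0,-0.9],0],[1,[0,0,-0.9],0]]'

```text
t: 7.35
position: [304.2, -346.9, 126.4]
tool_rot: [0.005, 0.426, 0.905, -0.003]
contact_force: [1.3, -1.0, 1.6]
opening: 1.0
grasp_force: 0.0
```

```bash
python3 -c "
from h import *
plan([442.6,-272,180],-8.7)
c=snap('top');im=c['color']
im=cv2.resize(im[200:440,300:500,::-1],None,fx=2.5,fy=2.5,interpolation=cv2.INTER_CUBIC);cv2.imwrite('pics/t2.png',im)"
```

```text
t 7.35 pos [ 304.2 -346.9  126.4] ytool 39.5 F [ 1.3 -1.   1.6] op 1.0 q [-1.01 -0.24  2.11  0.    1.26 -1.7 ]
shift/100 [-0.309  1.544 -0.535] turn/60 0.804
```

View pics/t2.png

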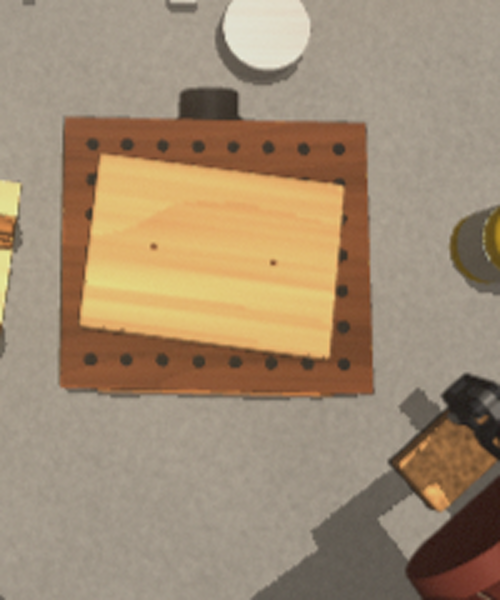

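Drawer corners in the crop are still (102,153), (344,185), (330,357) and (80,326), so it hasn't moved. The block lies flat on the bench at about (445,460). Next I'll go behind the drawer's right edge.

Call:
carry_out --motion '[[1,[-0.1,0.3,-0.3],0.14],[1,[-0.2,0.6,-0.3],0.28],[1,[-0.3,0.9,-0.3],0.42],[1,[-0.3,0.9,-0.3],0.56],[1,[-0.3,0.9,-0.3],0.7],[1,[-0.3,0.9,-0.3],0.81],[1,[-0.3,0.9,-0.3],0.81],[1,[-0.3,0.9,-0.3],0.81]]'

```text
t: 8.2
position: [390.1, -309.0, 149.0]
tool_rot: [-0.001, 0.76, 0.65, -0.0]
contact_force: [0.2, -0.3, 0.2]
opening: 0.999
grasp_force: 0.0
```

```bash
python3 -c "
from h import *
plan([443.5,-264,108],-8.9)"
```

```text
t 8.2 pos [ 390.1 -309.   149. ] ytool -8.9 F [ 0.2 -0.3  0.2] op 1.0 q [-0.82 -0.16  2.01 -0.    1.3  -0.66]
shift/100 [0.527 0.459 0.41 ] turn/60 -0.001
```

Call:
carry_out --motion '[[1,[0.25,0.23,0],0],[1,[0.52,0.46,0],0],[1,[0.52,0.46,0.2],0],[1,[0.52,0.46,0.41],0],[1,[0.52,0.46,0.41],0],[1,[0.56,0.46,0.41],0],[1,[0.6,0.46,0.41],0],[1,[0.64,0.46,0.41],0],[1,[0.67,0.455,0.41],0],[1,[0.7,0.45,0.41],0]]'

```text
t: 9.2
position: [446.3, -247.3, 109.9]
tool_rot: [0.001, 0.761, 0.649, 0.0]
contact_force: [0.6, -0.7, 0.3]
opening: 0.999
grasp_force: 0.0
```

```bash
python3 -c "
from h import *
plan([447,34,108],-8.9);snap('wrist','w2.png')"
```

```text
t 9.2 pos [ 446.3 -247.3  109.9] ytool -9.1 F [ 0.6 -0.7  0.3] op 1.0 q [-0.65 -0.08  2.   -0.    1.22 -0.49]
shift/100 [ 2.779 -0.436  0.017] turn/60 -0.003
```

View pics/w2.png

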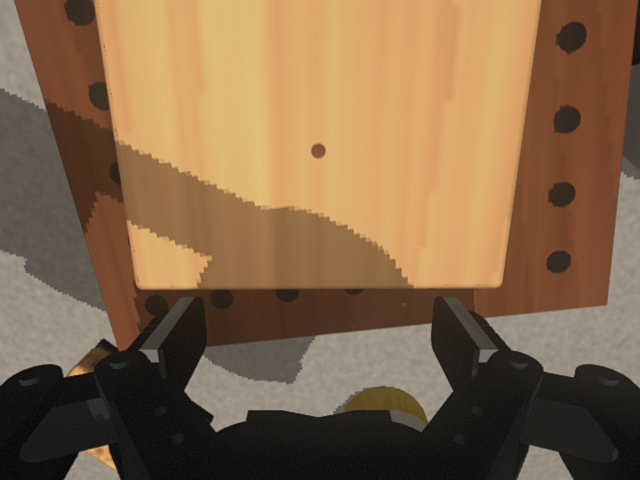

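The wrist view shows the drawer's rear edge at row 288, square to and just ahead of the fingertips, which are at (203,298) and (433,298). Starting the push, slightly oblique.

Call:
carry_out --motion '[[1,[0.04,-0.0,0.015],0],[1,[0.1,-0.01,0.015],0],[1,[0.2,-0.03,0.015],0],[1,[0.32,-0.05,0.015],0],[1,[0.44,-0.07,0.015],0],[1,[0.56,-0.09,0.015],0],[1,[0.68,-0.11,0.015],0],[1,[0.78,-0.125,0.015],0],[1,[0.84,-0.135,0.015],0],[1,[0.86,-0.138,0.015],0]]'

```text
t: 10.25
position: [446.0, -159.6, 107.8]
tool_rot: [0.0, 0.761, 0.649, -0.0]
contact_force: [-1.1, 0.1, 0.3]
opening: 1.0
grasp_force: 0.0
```

```bash
cat >> h.py <<'E'
def drawer(z=95,box=None):
    c=read_camera('top');im=c["color"];h=cv2.cvtColor(im,cv2.COLOR_RGB2HSV)
    return c,h
E
python3 -c "
from h import *
plan([447,34,108],-8.9)
c=snap('top')
cv2.imwrite('pics/t3.png',cv2.resize(c['color'][200:362,180:460,::-1],None,fx=2.85,fy=2.85,interpolation=cv2.INTER_CUBIC))"
```

```text
t 10.25 pos [ 446.  -159.6  107.8] ytool -9.0 F [-1.1  0.1  0.3] op 1.0 q [-0.5  -0.17  2.09 -0.    1.23 -0.34]
shift/100 [ 1.914 -0.294 -0.002] turn/60 -0.002
```

View pics/t3.png

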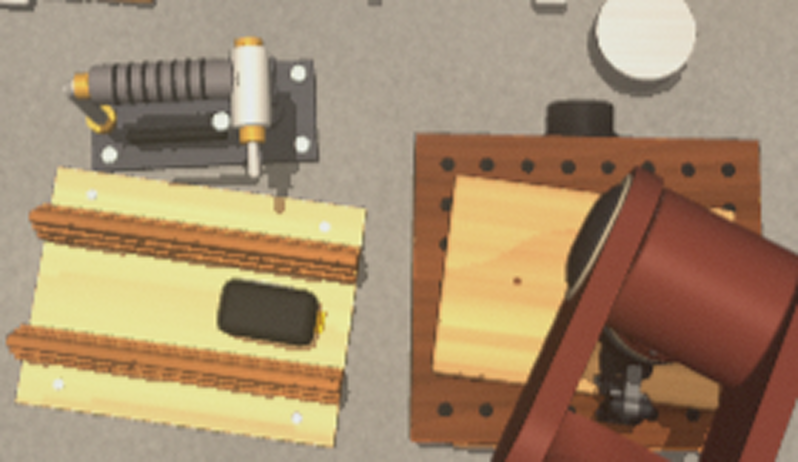

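The drawer has not moved (corner still at (457,175)), so the fingers passed over it. The tips stand only about 12 mm ahead of the TCP when fully open. I'll go back and come in lower.

Call:
carry_out --motion '[[1,[0,0,-0.2],0],[1,[-0.3,0.05,-0.2],0],[1,[-0.6,0.1,-0.2],0],[1,[-0.9,0.14,-0.2],0],[1,[-0.98,0.15,-0.2],0],[1,[-0.98,0.15,-0.2],0],[1,[-0.98,0.15,0],0],[1,[-0.98,0.15,0.12],0],[1,[-0.98,0.15,0.12],0]]'

```text
t: 11.2
position: [443.8, -257.4, 93.2]
tool_rot: [-0.003, 0.761, 0.649, -0.0]
contact_force: [0.5, -0.1, -1.0]
opening: 0.997
grasp_force: 0.0
```

```bash
python3 -c "
from h import *
plan([447,34,96],-8.9)"
```

```text
t 11.2 pos [ 443.8 -257.4   93.2] ytool -9.0 F [ 0.5 -0.1 -1. ] op 1.0 q [-0.67 -0.05  2.    0.    1.19 -0.51]
shift/100 [ 2.882 -0.426 -0.018] turn/60 -0.002
```

Call:
carry_out --motion '[[1,[0.04,0,0],0],[1,[0.08,0,0],0],[1,[0.14,-0.01,0],0],[1,[0.24,-0.025,0],0],[1,[0.36,-0.045,0],0],[1,[0.48,-0.065,0],0],[1,[0.6,-0.08,0],0],[1,[0.7,-0.1,0],0],[1,[0.76,-0.11,0],0],[1,[0.78,-0.11,0],0]]'

```text
t: 12.2
position: [446.6, -179.8, 95.6]
tool_rot: [-0.0, 0.761, 0.649, -0.0]
contact_force: [-0.5, -1.6, 0.4]
opening: 0.995
grasp_force: 0.9
```

```bash
python3 -c "
from h import *
plan([447,34,96],-8.9)
c=snap('top');im=c['color']
h=cv2.cvtColor(im,cv2.COLOR_RGB2HSV)
m=((abs(h[:,:,0].astype(int)-18)<4)&(h[:,:,1]>90)&(h[:,:,1]<160)&(h[:,:,2]>190)).astype(np.uint8)
m[:,:312]=0;m[:255]=0;m[345:]=0;m[:,450:]=0
cs=max(cv2.findContours(m,0,1)[0],key=cv2.contourArea)
print([(p[0].tolist(),onz(c,*p[0],95).round(0)[:2].tolist()) for p in cv2.approxPolyDP(cs,2,True)])"
```

```text
t 12.2 pos [ 446.6 -179.8   95.6] ytool -9.0 F [-0.5 -1.6  0.4] op 0.99 q [-0.54 -0.14  2.08 -0.    1.2  -0.38]
shift/100 [ 2.113 -0.331 -0.003] turn/60 -0.002
[([312, 263], [544.0, 4.0]), ([312, 290], [489.0, 5.0]), ([315, 291], [487.0, -1.0]), ([312, 292], [485.0, 5.0]), ([312, 306], [457.0, 5.0]), ([382, 315], [437.0, -133.0]), ([397, 274], [518.0, -167.0])]
```

Call:
carry_out --motion '[[1,[0.04,-0.006,0],0],[1,[0.12,-0.02,0],0],[1,[0.24,-0.04,0],0],[1,[0.37,-0.06,0],0],[1,[0.5,-0.08,0],0],[1,[0.63,-0.1,0],0],[1,[0.76,-0.12,0],0],[1,[0.87,-0.135,0],0],[1,[0.95,-0.15,0],0],[1,[0.97,-0.152,0],0]]'

```text
t: 13.25
position: [446.9, -81.5, 95.7]
tool_rot: [-0.0, 0.76, 0.649, -0.0]
contact_force: [1.0, -2.1, 0.1]
opening: 1.001
grasp_force: 0.6
```

```bash
python3 -c "
from h import *
plan([447,34,96],-8.9)
c=snap('top')
cv2.imwrite('pics/t4.png',cv2.resize(c['color'][200:362,180:460,::-1],None,fx=2.85,fy=2.85,interpolation=cv2.INTER_CUBIC))"
```

```text
t 13.25 pos [446.9 -81.5  95.7] ytool -9.0 F [ 1.  -2.1  0.1] op 1.0 q [-0.34 -0.21  2.14  0.    1.21 -0.19]
shift/100 [ 1.141 -0.18  -0.003] turn/60 -0.002
```

View pics/t4.png

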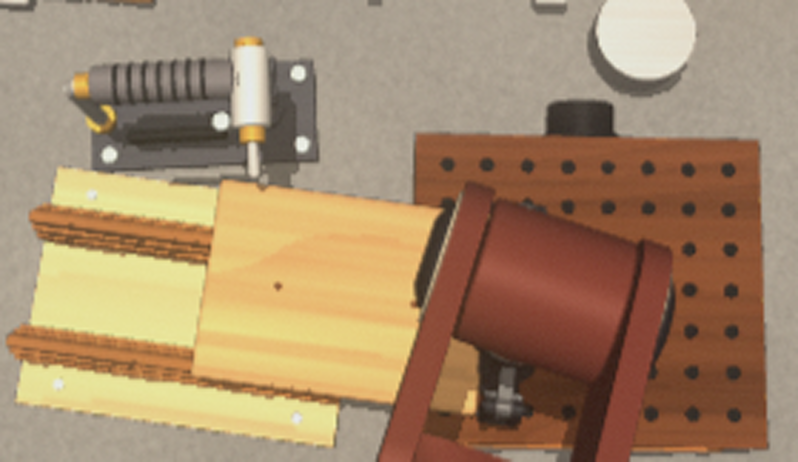

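The drawer's leading corners are at crop (221,180) and (195,375), already on the rails and square. I'll compute the rest-frame offset.

```bash
cat >> h.py <<'E'
RC=np.array([464.3,144.2]);a=np.radians(-8.95);EX=np.array([np.cos(a),np.sin(a)]);EY=np.array([-np.sin(a),np.cos(a)])
rest=lambda q:np.array([(q[:2]-RC)@EX,(q[:2]-RC)@EY])
E
python3 -c "
from h import *
c=snap('top');P=lambda u,v,z:onz(c,u/2.85+179.7,v/2.85+199.7,z)
for z in(93,95):print([rest(P(*p,z)).round(1) for p in[(221,180),(195,375),(437,207)]])
# rail edges/ tops via dark line scan
print([rest(P(*p,73)).round(1) for p in[(40,212),(14,337)]])
"
```

```text
[array([ 85.9, -16.5]), array([-51.4, -19.7]), array([  87.3, -171.1])]
[array([ 85.6, -16.7]), array([-51.4, -20. ]), array([  87.1, -171.1])]
[array([ 47.8, 111.9]), array([-42.6, 114.4])]
```

Call:
carry_out --motion '[[1,[0.04,-0.006,0],0],[1,[0.12,-0.02,0],0],[1,[0.24,-0.035,0],0],[1,[0.37,-0.055,0],0],[1,[0.5,-0.075,0],0],[1,[0.63,-0.095,0],0],[1,[0.76,-0.115,0],0],[1,[0.87,-0.13,0],0],[1,[0.95,-0.143,0],0],[1,[0.98,-0.147,0],0]]'

```text
t: 14.35
position: [448.0, 17.5, 95.8]
tool_rot: [0.0, 0.761, 0.649, -0.0]
contact_force: [-0.0, -0.6, -0.0]
opening: 0.998
grasp_force: 0.6
```

Call:
carry_out --motion '[[1,[0.02,-0.004,0],0],[1,[0.06,-0.01,0],0],[1,[0.1,-0.016,0],0],[1,[0.12,-0.02,0],0],[1,[0.13,-0.023,0],0],[1,[0.13,-0.023,0],0],[1,[0.13,-0.023,0],0]]'

```text
t: 15.05
position: [447.8, 29.9, 95.8]
tool_rot: [-0.0, 0.761, 0.649, 0.0]
contact_force: [-0.6, -0.2, 0.7]
opening: 0.998
grasp_force: 0.0
```

```bash
cat >> h.py <<'E'
def find(z=93):
    c=read_camera('top');h=cv2.cvtColor(c["color"],cv2.COLOR_RGB2HSV).astype(int)
    m=((abs(h[:,:,0]-18)<6)&(h[:,:,1]>95)&(h[:,:,1]<160)&(h[:,:,2]>170)).astype(np.uint8)
    m[:,:170]=0;m[:,340:]=0;m[:250]=0;m[365:]=0
    m=cv2.morphologyEx(m,cv2.MORPH_OPEN,np.ones((3,3)))
    k=max(cv2.findContours(m,0,1)[0],key=cv2.contourArea)[:,0]
    q=np.array([rest(onz(c,*p,z)) for p in k])
    print("poly",[(p[0].tolist(),rest(onz(c,*p[0],z)).round(1).tolist()) for p in cv2.approxPolyDP(k[:,None],3,True)])
    return c,q
E
python3 -c "
from h import *
plan([447,34,96],-8.95)
find()"
```

```text
t 15.05 pos [447.8  29.9  95.8] ytool -9.1 F [-0.6 -0.2  0.7] op 1.0 q [-0.1  -0.22  2.15  0.    1.21  0.06]
shift/100 [ 0.039 -0.014 -0.002] turn/60 -0.002
poly [([203, 263], [70.8, 92.4]), ([201, 274], [48.2, 92.5]), ([197, 274], [47.1, 100.5]), ([200, 281], [33.9, 92.0]), ([195, 308], [-20.6, 92.4]), ([250, 314], [-17.5, -18.1]), ([251, 291], [27.9, -12.9]), ([260, 270], [72.2, -24.3])]
```

Call:
carry_out --motion '[[1,[0.03,-0.005,0],0],[1,[0.05,-0.005,0],0],[1,[0.065,-0.005,0],0],[1,[0.07,-0.005,0],0],[1,[0.07,-0.005,0],0]]'

```text
t: 15.6
position: [448.4, 36.9, 95.8]
tool_rot: [-0.0, 0.761, 0.649, 0.0]
contact_force: [-1.5, -0.8, 0.9]
opening: 0.998
grasp_force: 0.4
```

Call:
carry_out --motion '[[1,[-0.1,0,0],0],[1,[-0.3,0,0],0],[1,[-0.6,0,-0.1],0],[1,[-1,0,-0.4],0],[1,[-1,0,-0.8],0],[1,[-1,0.0,-1],0]]'

```text
t: 16.2
position: [433.5, -63.9, 199.4]
tool_rot: [0.002, 0.762, 0.648, 0.001]
contact_force: [0.4, 0.5, -0.1]
opening: 1.001
grasp_force: 0.0
```

Call:
carry_out --motion '[[1,[-0.4,0,0],0],[1,[-0.8,0,0],0],[1,[-0.8,0,0],0]]'

```text
t: 16.5
position: [419.3, -144.5, 196.4]
tool_rot: [0.001, 0.763, 0.647, -0.0]
contact_force: [0.6, 0.2, 0.7]
opening: 1.001
grasp_force: 0.0
```

```bash
python3 -c "
from h import *
plan([447,34,96],-8.95)
c,q=find()
cv2.imwrite('pics/t5.png',cv2.resize(c['color'][200:362,180:460,::-1],None,fx=2.85,fy=2.85,interpolation=cv2.INTER_CUBIC))"
```

```text
t 16.5 pos [ 419.3 -144.5  196.4] ytool -9.4 F [0.6 0.2 0.7] op 1.0 q [-0.5  -0.36  2.08 -0.    1.42 -0.34]
shift/100 [ 1.808 -0.019  1.001] turn/60 -0.007
poly [([199, 263], [69.7, 100.4]), ([191, 309], [-23.6, 100.0]), ([289, 319], [-16.8, -96.3]), ([292, 302], [17.2, -97.5]), ([290, 326], [-30.1, -100.3]), ([294, 326], [-29.1, -108.1]), ([295, 276], [69.7, -96.1]), ([277, 274], [68.8, -59.5]), ([279, 270], [77.4, -62.3]), ([271, 273], [69.2, -47.2])]
```

View pics/t5.png

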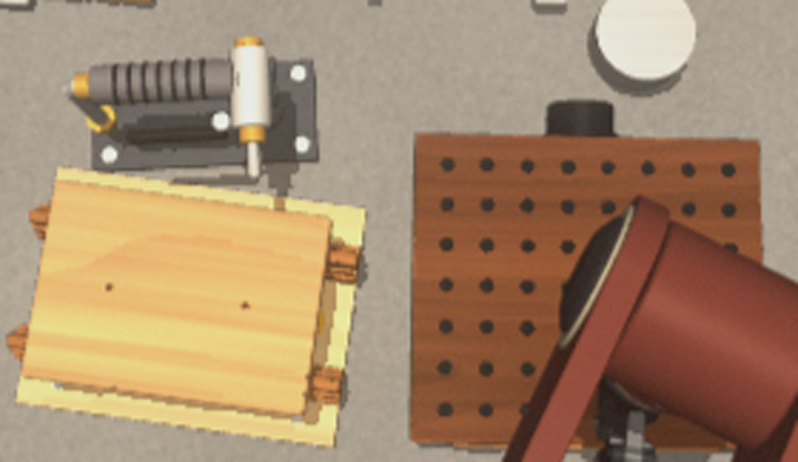

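The drawer lies on both rails, with corners at crop (54,180), (331,220), (304,415) and (25,378). Checking the centring numerically.

```bash
python3 -c "
from h import *
c=snap('top');P=lambda u,v,z:onz(c,u/2.85+179.7,v/2.85+199.7,z)
q=np.array([rest(P(*p,93)) for p in[(54,180),(331,220),(304,415),(25,378)]]);print(q.round(1),q.mean(0))
d=q[0]-q[1];e=q[3]-q[2];print(np.degrees(np.arctan2(d[0],d[1])),np.degrees(np.arctan2(e[0],e[1])))
plan([609,157,280],0)
"
```

```text
[[ 69.9 101.2]
 [ 68.1 -98. ]
 [-68.2 -98.5]
 [-69.3  96.8]] [0.12976351 0.34686893]
0.5179043590346476 -0.3331075672537058
t 16.6 pos [ 419.6 -141.7  195.7] ytool -9.2 F [ 0.4  0.7 -0.5] op 1.0 q [-0.49 -0.36  2.09  0.    1.42 -0.33]
shift/100 [ 3.252  1.391 -0.841] turn/60 -0.154
```

Centred to within about 1 mm and square. Now I'll refine the gun's position from the white barrel in both views while moving towards it.

```bash
python3 -c "
from h import *
def blob(c,box,f):
    u0,v0,u1,v1=box;im=c['color'][v0:v1,u0:u1];h=cv2.cvtColor(im,cv2.COLOR_RGB2HSV).astype(int)
    n,l,s,ce=cv2.connectedComponentsWithStats(f(h).astype(np.uint8));i=1+np.argmax(s[1:,4]);print(s[i]+np.array([u0,v0,0,0,0]),ce[i]+[u0,v0]);return ce[i]+[u0,v0],s[i]
T=snap('top');S=snap('side')
wh=lambda h:(h[:,:,1]<45)&(h[:,:,2]>185)
a,_=blob(T,(255,205,282,262),wh);b,_=blob(S,(288,180,336,235),wh)
o1,d1=ray(T,*a);o2,d2=ray(S,*b)
k=np.linalg.lstsq(np.c_[d1,-d2],o2-o1,rcond=None)[0];p,q=o1+k[0]*d1,o2+k[1]*d2;print('barrel',p.round(1),q.round(1))
for y in(120,140,153,165):
    print(y,[int(T['color'][int(round(v)),int(round(u))].mean()) for x in range(540,650,4) for u,v in [px(T,(x,y,135))]])
"
```

```text
[261 216  13  28 298] [267.01677852 229.56711409]
[305 180  31  55 632] [326.01582278 202.97468354]
barrel [605.   90.4 140.2] [626.7  89.4 144.8]
120 [107, 167, 143, 101, 105, 105, 77, 65, 62, 62, 76, 77, 90, 105, 92, 79, 112, 129, 134, 133, 122, 110, 157, 160, 162, 158, 156, 162]
140 [103, 163, 143, 109, 107, 106, 77, 56, 64, 61, 73, 77, 105, 106, 72, 95, 116, 134, 139, 133, 122, 123, 157, 154, 157, 159, 157, 160]
153 [203, 159, 121, 107, 106, 97, 74, 53, 64, 63, 76, 76, 106, 104, 66, 69, 71, 73, 73, 66, 67, 119, 162, 162, 159, 161, 159, 156]
165 [200, 183, 141, 100, 106, 105, 71, 55, 66, 64, 75, 86, 105, 104, 76, 100, 103, 106, 111, 89, 93, 122, 163, 161, 165, 160, 159, 160]
```

Call:
carry_out --motion '[[1,[0.2,0.2,-0.2],-0.07],[1,[0.5,0.5,-0.5],-0.15],[1,[0.8,0.8,-0.8],-0.15],[1,[0.9,0.9,-0.84],-0.15],[1,[0.9,0.9,-0.84],-0.15]]'

```text
t: 17.2
position: [525.0, -63.9, 281.5]
tool_rot: [0.001, 0.706, 0.708, 0.001]
contact_force: [-0.1, 0.5, -0.1]
opening: 1.002
grasp_force: 0.0
```

```bash
python3 -c "
from h import *
plan([601.5,154,280],0.8)"
```

```text
t 17.2 pos [525.  -63.9 281.5] ytool 0.2 F [-0.1  0.5 -0.1] op 1.0 q [-0.26 -0.19  1.81  0.    1.53 -0.27]
shift/100 [2.176 0.773 0.017] turn/60 -0.01
```

Call:
carry_out --motion '[[1,[0.3,0.2,0],-0.01],[1,[0.6,0.5,0],-0.01],[1,[0.95,0.77,0],-0.01],[1,[0.95,0.77,0],-0.01]]'

```text
t: 17.6
position: [600.6, 32.1, 277.7]
tool_rot: [-0.002, 0.702, 0.712, -0.001]
contact_force: [0.5, -0.1, 1.2]
opening: 0.996
grasp_force: 0.0
```

Call:
carry_out --motion '[[1,[0.35,0,0],0],[1,[0.7,0,0],0],[1,[0.95,0,0],0],[1,[0.95,0,0],0],[1,[0.95,0,0],0]]'

```text
t: 18.1
position: [598.3, 123.3, 278.8]
tool_rot: [-0.0, 0.704, 0.711, -0.001]
contact_force: [0.1, -1.0, 0.7]
opening: 0.999
grasp_force: 0.0
```

```bash
python3 -c "
from h import *
plan([601.5,154,141],0.8)"
```

```text
t 18.1 pos [598.3 123.3 278.8] ytool 0.6 F [ 0.1 -1.   0.7] op 1.0 q [ 0.08  0.01  1.62 -0.    1.51  0.07]
shift/100 [0.308 0.038 1.378] turn/60 -0.004
```

Call:
carry_out --motion '[[1,[0.31,0.04,0],0],[1,[0.31,0.04,0.3],0],[1,[0.31,0.04,0.6],0],[1,[0.31,0.04,0.8],0],[1,[0.31,0.04,0.9],0],[1,[0.31,0.04,0.9],0],[1,[0.31,0.04,0.9],0]]'

```text
t: 18.8
position: [603.6, 154.0, 190.8]
tool_rot: [0.0, 0.704, 0.71, 0.0]
contact_force: [-0.6, 1.1, -0.7]
opening: 0.999
grasp_force: 0.0
```

```bash
python3 -c "
from h import *
plan([601.5,154,141],0.8)
W=snap('wrist')
print([px(W,p).round(0).tolist() for p in[(609.5,154,149),(566,154,144)]])
for y in(146,160):
  for z in (144,):
    print([int(W['color'][int(round(v)),int(round(u))].mean()) if 0<=v<480 and 0<=u<640 else -1 for x in range(550,640,4) for u,v in [px(W,(x,y,z))]])
"
```

```text
t 18.8 pos [603.6 154.  190.8] ytool 0.5 F [-0.6  1.1 -0.7] op 1.0 q [ 0.13  0.09  1.68 -0.    1.37  0.12]
shift/100 [ 0.001 -0.021  0.498] turn/60 -0.006
[[334.0, 285.0], [240.0, 280.0]]
[64, 136, 204, 131, 129, 37, 32, 68, 95, 52, 56, 57, 62, 73, 81, 83, 79, 75, 43, 94, 149, 156, 151]
[81, 74, 135, 136, 128, 40, 32, 96, 95, 61, 59, 56, 53, 25, 33, 30, 30, 43, 64, 94, 151, 152, 151]
```

Trigger front is at x≈568 and grip back at x≈624, the expected 56 mm span. Descending, then squeezing.

Call:
carry_out --motion '[[1,[0,-0.02,0.15],0],[1,[0,-0.02,0.3],0],[1,[0,-0.02,0.4],0],[1,[0,-0.02,0.47],0],[1,[0,-0.02,0.5],0],[1,[0,-0.02,0.5],0]]'

```text
t: 19.45
position: [600.8, 154.6, 139.1]
tool_rot: [-0.0, 0.704, 0.71, -0.0]
contact_force: [0.5, 0.2, -0.5]
opening: 0.999
grasp_force: 0.0
```

Call:
carry_out --motion '[[0.5,[0,0,0],0],[0.3,[0,0,0],0],[0.15,[0,0,0],0],[0,[0,0,0],0],[-0.2,[0,0,0],0],[-0.3,[0,0,0],0],[-0.3,[0,0,0],0],[-0.3,[0,0,0],0]]' --squeeze 40

```text
t: 20.25
position: [601.8, 155.3, 141.5]
tool_rot: [0.0, 0.704, 0.71, 0.001]
contact_force: [-0.9, 3.0, 5.0]
opening: 0.514
grasp_force: 40.9
```

```bash
python3 -c "
from h import *
plan([601.5,154,141],0.8);print(robot.state()['grasp_force'])"
```

```text
t 20.25 pos [601.8 155.3 141.5] ytool 0.5 F [-0.9  3.   5. ] op 0.51 q [0.13 0.14 1.72 0.   1.28 0.12]
shift/100 [-0.013 -0.003  0.005] turn/60 -0.006
40.8635788410902
```

The fingers stopped at 43.7 mm against the expected 44 mm, so the trigger is home. I'll hold for a moment, let go and withdraw.

Call:
carry_out --motion '[[-0.3,[0,0,0],0],[-0.3,[0,0,0],0],[0.5,[0,0,0],0],[1,[0,0,0],0],[1,[0,0,0],0],[1,[0,0,0],0],[1,[0,0,0],0],[1,[0,0,0],0]]'

```text
t: 21.05
position: [601.3, 154.6, 140.0]
tool_rot: [0.0, 0.704, 0.71, 0.0]
contact_force: [-0.2, -0.4, 0.5]
opening: 1.001
grasp_force: 0.0
```

Call:
carry_out --motion '[[1,[0,0,-0.1],0],[1,[0,0,-0.3],0],[1,[0,0,-0.6],0],[1,[0,0,-1],0],[1,[0,0,-1],0]]'

```text
t: 21.55
position: [604.5, 155.1, 248.6]
tool_rot: [0.004, 0.704, 0.71, 0.005]
contact_force: [0.4, 0.6, 1.4]
opening: 0.999
grasp_force: 0.0
```

Call:
carry_out --motion '[[1,[-0.3,0,-0.1],0],[1,[-0.6,0,-0.3],0],[1,[-1,0,-0.4],0],[1,[-1,0,-0.4],0]]'

```text
t: 21.95
position: [603.1, 51.0, 282.7]
tool_rot: [0.002, 0.705, 0.709, 0.001]
contact_force: [-0.6, -0.5, -0.1]
opening: 0.998
grasp_force: 0.0
```

Call:
carry_out --motion '[[1,[-0.4,0,0],0],[1,[-0.8,0,0],0],[1,[-1,0,0],0],[1,[-1,0,0],0],[1,[-1,0,0],0]]'

```text
t: 22.45
position: [602.8, -44.8, 279.6]
tool_rot: [-0.0, 0.704, 0.71, 0.0]
contact_force: [-0.3, -0.0, 0.1]
opening: 0.998
grasp_force: 0.0
```

```bash
python3 -c "
from h import *
plan([601.5,154,141],0.8)
c,q=find()
h=cv2.cvtColor(c['color'],cv2.COLOR_RGB2HSV)
for y in(140,153):
    print(y,[int(c['color'][int(round(v)),int(round(u))].mean()) for x in range(540,650,4) for u,v in [px(c,(x,y,135))]])
# block: cork region
m=((abs(h[:,:,0].astype(int)-17)<5)&(h[:,:,1]>90)&(h[:,:,2]>120)).astype(np.uint8);m[:340]=0;m[:,:450]=0;m[420:]=0
k=max(cv2.findContours(m,0,1)[0],key=cv2.contourArea)[:,0];r=cv2.minAreaRect(np.array([onz(c,*p,32)[:2] for p in k],np.float32));print('block',r)
"
```

```text
t 22.45 pos [602.8 -44.8 279.6] ytool 0.5 F [-0.3 -0.   0.1] op 1.0 q [-0.2  -0.01  1.64  0.    1.51 -0.21]
shift/100 [1.987 0.005 1.387] turn/60 -0.005
poly [([199, 264], [67.7, 100.1]), ([194, 290], [14.5, 100.8]), ([198, 294], [7.7, 91.4]), ([193, 296], [2.4, 100.6]), ([192, 307], [-19.4, 98.7]), ([280, 317], [-15.3, -78.1]), ([289, 280], [60.0, -85.2]), ([276, 273], [70.5, -57.2]), ([279, 269], [79.4, -62.0]), ([271, 273], [69.2, -47.2])]
140 [112, 174, 153, 117, 114, 113, 79, 62, 67, 65, 81, 84, 113, 111, 74, 102, 124, 142, 149, 143, 129, 131, 170, 165, 169, 170, 168, 169]
153 [212, 168, 129, 114, 115, 103, 81, 57, 69, 69, 82, 80, 113, 111, 71, 76, 76, 80, 79, 68, 70, 128, 171, 174, 169, 172, 171, 166]
block ((302.6038818359375, -343.9077453613281), (51.92570877075195, 94.71417236328125), 38.64363479614258)
```

The trigger has sprung back, the drawer hasn't moved, and the block lies flat at (303,−344). Handing in.

```bash
python3 -c "
from bench import job
print(job.finish_job())"
```

```text
the job is handed in; nothing more can be done
None
```

I did all three steps in order and handed the job in at about 22.5 s: the block is flat on the bench, the drawer front was slid across and measured centred on the rails to about 1 mm and square, and the trigger was squeezed fully home and sprang back; the judging result was not shown.

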